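# Clear the oil can and hold open the run-in cage gate

### The job

A mechanic needs both hands free to lift the gear head out of the run-in cage, so open its gate for him. First lift the oil can off its stand in front of the gate by its arched handle, keep it upright and set it down flat inside the drip tray; then squeeze the catch nearer the hinge and after it the catch farther from the hinge until each is fully in; then take the gate by its upright peg, swing it towards you past its detent until it stands nearly square to the cage, and finish while still holding it there, for it springs back when let go. The gate must not hit the can, and leave the bearing ring and the gear wheel where they are.

Things in the scene. Friction and masses are not known exactly. Their poses are not given: they have to be found in the camera images.
- can: closed aluminium oil can, 84 mm across, body 108 mm high with its filler cap, about 0.45 kg, short spout pointing along its +x; origin: centre of its underside; z up. It starts on the stand, its underside 50 mm above the bench
- can_handle (a point): middle of the can's arched handle, 148 mm above the can's underside: a straight horizontal round bar, 10 mm thick and 56 mm long, running along the can's y axis, 35 mm clear above the filler cap; pinch it across, along the can's x axis
- stand: fixed dark steel pedestal in front of the gate, 111 mm across, top plate 50 mm above the bench with a 4 mm high rim of 103 mm inner diameter; origin: centre of its underside. The gate passes above it but not above the can
- tray_in (a point): centre of the inner floor of the steel drip tray, fixed on the bench to the left or right of the stand, 180 mm square outside, 172 mm inside, floor 4 mm above the bench, rim 12 mm above the bench
- bin: grey plastic parts bin, fixed, 140 x 120 x 45 mm high, on the other side of the stand from the tray; origin: centre of its underside
- cage: fixed grey steel cage, 270 mm wide (y), 170 mm deep, top 150 mm above the bench, holding a gear head; origin: on the bench under the middle of its front face; its x axis points into the cage (away from the robot), y along the front towards the hinge, z up
- catch1_mid (a point): the catch nearer the hinge: midpoint between its two upright steel finger tabs on the cage's top beam, 178 mm above the bench. Tabs: 42 mm over their outer faces, 20 mm wide along the cage's x, 6 mm thick, from 154 to 190 mm above the bench. Squeeze them towards each other along the cage's y axis; the tabs are linked and stay in when released
- catch1 (a joint): travel of each tab of the catch nearer the hinge, m: 0 latched, 0.009 fully squeezed (tabs then 24 mm over their outer faces); takes about 5 N and stays where left
- catch2_mid (a point): the catch farther from the hinge: same shape and measures as the first, 110 mm from it along the cage's front
- catch2 (a joint): travel of each tab of the catch farther from the hinge, m: as for the first
- gate_hinge (a point): point on the gate's vertical hinge axis, at the left end of the cage front seen from the robot, 150 mm above the bench
- gate: the gate: dark steel barred panel 235 mm long, 10 mm thick, spanning 75 to 145 mm above the bench (lugs to 169 mm), 0.6 kg with its post; origin: on the bench under the hinge axis; the panel runs along its -y axis from the hinge
- gate_peg (a point): grip point on the gate's upright round steel peg, 18 mm diameter, standing in front of the gate on a bracket, from 143 to 205 mm above the bench, its sleeve turning freely; the point is on the peg's axis 188 mm above the bench, 155 mm from the hinge axis
- gate_angle (a joint): gate angle, rad: 0 shut, grows as its free end swings towards the robot (clockwise seen from above), stop at 1.5. A spring (about 0.13 to 0.25 N m) closes it; a sprung detent must be passed between about 0.3 and 0.9 (up to 4 N at the peg in all), and if let go beyond it the gate springs back to about 0.88, where the detent stops it
- bearing: steel ball-bearing ring lying flat, 48 mm across, 15 mm high, in front of the cage beneath the gate's swing (the gate passes above it); origin: centre of its underside
- gear: dark steel gear wheel lying flat, 72 mm across, 28 mm high with hub, in front of the cage near the end away from the hinge (the gate passes above it); origin: centre of its underside
Mind the look-alikes: they are no part of the job. Of the things that look like the can, the smallest one is meant.

How it is judged:
By the outcome, as a careful person would: the job done as asked, in the order asked, and still so for the second after the job is handed in, while the arm keeps its last pose, push and grip.
It also fails if it takes over 67 s, if anything falls off the work surface, if the arm or the gripper's body presses on something with over 40 N, if the wrist force passes 120 N, or if a joint passes its speed limit or range.

### The arm

A 6-joint arm with a two-finger parallel gripper is mounted at the origin on the work surface. World frame = base frame: x ahead of the robot, y to its left, z up, the work surface at z = 0. Lengths are in m, angles in degrees, forces in N, time in s.
With the tool pointing down it reaches from about 0.35 to 0.875 m from the base axis. Payload 4.2 kg.
Tool frame: the origin (TCP) lies midway between the tips of the shut fingers; the grasp point (between the pads) lies 19 mm behind it; z points along the fingers, y is the line along which they close (so a half turn about z gives the same grasp; the last joint's range is limited). The gripper opens to 87 mm and grips with 3 to 60 N. Pads are 19 mm wide; open, the fingers measure 117 mm over their backs; the gripper's body (75 mm by 190 mm) begins 51 mm behind the grasp point.
Start: joints at [81.853, 22.042, 0.453, 0, -68.411, -14.817], TCP at [0.244, 0.575, 0.223] pointing down, gripper open.
Joint ranges: [-179.83, 179.83], [-69.29, 118.12], [-61.27, 80.66], [-181.25, 117.63], [-171.15, -9.14], [-177.46, 177.46]. Speed limits (degrees/s): [159.86, 159.86, 180, 180, 180, 180].

### API

Orientations are given as [roll, pitch, yaw] about the fixed x, y, z axes, in that order (R = Rz(yaw) Ry(pitch) Rx(roll)).
In Python, from workcell import env gives the robot as it stands. The module is installed in compiled form; this text tells all that it offers. Calls block until the motion is done:
- env.goto(position, orientation): joint-space move of the TCP to a pose.
- env.move_straight(position, rotation=None, rate=0.15, force_limit=None): straight line of the TCP; rotation=None keeps the orientation; rate is the mean speed in m/s. With force_limit (N) it stops when the force on the tool has changed by that much, and returns True; else False.
- env.set_joints(angles): joint-space move.
- env.gripper_to(opening, grasp_force=None): opening from 0.0 (shut) to 1.0 (fully open); grasp_force is the grip in N (None keeps the last); returns when the fingers have stopped.
- env.dwell(seconds).
- env.inverse_kinematics(position, orientation): joint angles nearest the present ones, or None.
- env.read_state(): the state.
- env.grab_frame(name): name is "side" or "top" or "wrist"; returns a dict with "image" (400x640x3 uint8, blue, green, red), "fx", "fy", "cx", "cy" (pixels), "D" ([k1, k2, p1, p2, k3] as OpenCV has them; the pictures are not rectified), "position" and "orientation" of the camera in the world. Camera axes: x right, y up, looking along -z (the intrinsics and any distortion apply to the point x, -y, -z); pixel columns grow to the right and rows downward; lengths in m; the calibration is good to about 2 mm. A picture is of the moment at which its call begins. There is no depth.
A pose or a line that the arm cannot do raises env.Unreachable and nothing moves.
- env.close_job(): hands the job in; it is judged then, once.
Trained networks look in a picture, given as the dict that the camera call returned (one of the last four; its "shot" number tells which), for a name from the list of things; names that differ only in an ending like _2 or _b are one class to them, and where a whole thing is asked for, a point or a joint stands for the part that bears it (a point fixed in the world has none). Each returns a list of dicts, best first, with "score" (0 to 1); they miss things now and then, are a little off and sometimes report something else, mostly with a low value. They report only what shows in the picture. A call takes as long as a camera call. They do not tell look-alikes from the thing itself.
- env.search_frame(picture, thing): "xyz" ([x, y, z] in m, in world coordinates, good to about 4 mm: the middle of the surface that is visible of it).
- env.trace(picture, thing): "mask" (400x640 bool, what is visible of it).
The state is a dict: "clock": time; "joint_positions": joint angles; "qvel": joint speeds; "joint_torque": joint torques, N m; "position": TCP position; "tool_rot": TCP orientation; "force": force on the tool from outside, world axes, zero at the start; "wrist_torque": the same for the moment, N m; "opening": opening from 0.0 (shut) to 1.0 (fully open); "finger_force": force on a finger pad.
Only numpy, scipy, OpenCV 4.12 (cv2) and the standard library are available. Lean on these libraries where they do the work, as an engineer would, in place of code of your own. Each camera call takes 0.05 s, during which the arm holds its last target. There are 200 camera calls.

## Working session

There is one attempt and no reset: what is moved stays moved. The work goes in short steps, each a Python script; the robot and the scene stay as the last script left them, time stands still between calls to the robot, and variables do not carry over. Pictures are saved under pics/ and viewed, at most 10 in all, crops included, and the job is handed in when it is done.

```bash
mkdir -p pics; cat > h.py <<'E'
import numpy as np, cv2
from workcell import env
from scipy.spatial.transform import Rotation as R
def snap(n,f=None):
    p=env.grab_frame(n)
    if f: cv2.imwrite('pics/'+f,p['image'])
    return p
E
python3 - <<'E'
from h import *
for n in ("side","top"):
    p=snap(n,n+'0.png')
    print(n,np.round(p['position'],3),np.round(p['orientation'],1),p['fx'],np.round(p['D'],3))
    for t in "can can_handle stand tray_in bin cage catch1_mid catch2_mid gate_hinge gate gate_peg bearing gear".split():
        try: print(t,[(np.round(d['xyz'],3).tolist(),round(d['score'],2)) for d in env.search_frame(p,t)])
        except Exception as e: print(t,repr(e))
print(env.read_state())
E
```

```text
side [ 0.163 -0.717  0.796] [ 49.8  -0.6 -24.5] 464.8913224481171 [-0.118  0.     0.     0.     0.   ]
can [([0.294, -0.198, 0.117], 0.83), ([0.506, -0.07, 0.134], 0.75), ([0.332, 0.133, 0.107], 0.71)]
can_handle [([0.288, -0.195, 0.117], 0.96), ([0.509, -0.073, 0.131], 0.82), ([0.328, 0.133, 0.105], 0.57)]
stand [([0.508, -0.075, 0.012], 0.83)]
tray_in [([0.553, 0.276, 0.006], 0.85), ([0.594, -0.13, 0.01], 0.35)]
bin [([0.555, -0.297, 0.013], 0.83)]
cage [([0.7, -0.063, 0.115], 0.71)]
catch1_mid [([0.701, -0.062, 0.112], 0.71)]
catch2_mid [([0.702, -0.065, 0.114], 0.63), ([0.672, -0.102, 0.169], 0.37)]
gate_hinge [([0.701, -0.062, 0.112], 0.72)]
gate [([0.644, -0.039, 0.141], 0.86)]
gate_peg [([0.64, -0.041, 0.137], 0.58), ([0.552, -0.297, 0.014], 0.49)]
bearing []
gear [([0.594, -0.128, 0.013], 0.58)]
top [0.363 0.03  0.986] [  9.4   0.3 -90.7] 385.56838611272474 [-0.037  0.     0.     0.     0.   ]
can [([0.335, 0.162, 0.122], 0.74), ([0.307, -0.153, 0.128], 0.71), ([0.509, -0.047, 0.143], 0.7)]
can_handle [([0.338, 0.155, 0.127], 0.83), ([0.511, -0.043, 0.143], 0.81), ([0.307, -0
[... 669 characters left out ...]
44], 0.5)]
{'clock': 1.4, 'joint_positions': array([ 8.18538312e+01,  2.20422012e+01,  4.51248788e-01, -2.75919978e-04,
       -6.84122742e+01, -1.48186572e+01]), 'qvel': array([-0.03292249,  0.02669054,  0.04268062,  0.01887903, -0.03859992,
        0.1130279 ]), 'joint_torque': array([-8.10358961e-04, -3.90465832e+01,  1.87617624e+01,  4.22452211e+00,
        1.54820824e-02, -2.41652185e-05]), 'position': array([0.24379898, 0.57544801, 0.22253443]), 'tool_rot': array([ 1.79996815e+02, -5.77203070e-04, -2.29649274e+01]), 'force': array([-0.8385543 , -0.54299685, -0.56546485]), 'wrist_torque': array([ 0.01963308, -0.04567355,  0.04158012]), 'finger_force': 0.0, 'opening': 0.9962076376847662}
```

View pics/side0.png

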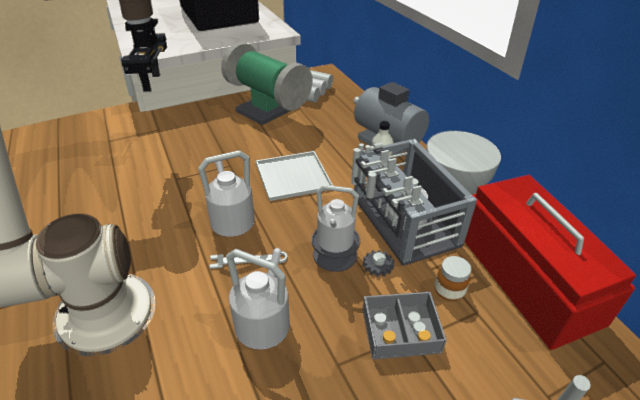

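View pics/top0.png

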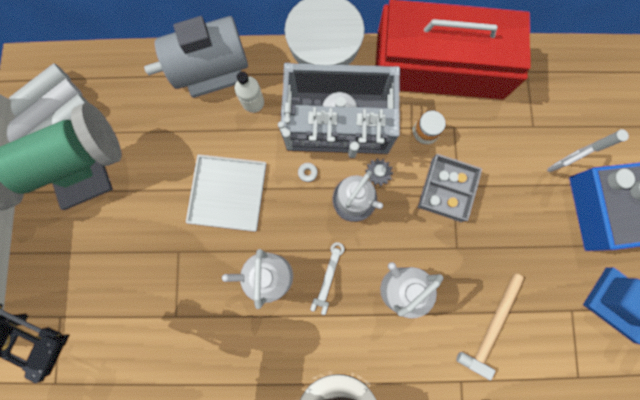

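The side view shows the small can on the stand at (337,225) and the larger look-alikes at (230,205) and (260,305). The tray is at (292,175), the cage at (410,200) and the bin at (403,325). In the top view the can is at (355,195), the catches at about (322,122) and (372,124), the peg at (353,150) and the tray at (228,192). I'll enlarge both around the cage.

```bash
python3 - <<'E'
import cv2
a=cv2.imread('pics/top0.png')[55:235,270:420]; cv2.imwrite('pics/topc.png',cv2.resize(a,None,fx=3.3,fy=3.3,interpolation=cv2.INTER_CUBIC))
a=cv2.imread('pics/side0.png')[130:280,300:480]; cv2.imwrite('pics/sidec.png',cv2.resize(a,None,fx=4,fy=4,interpolation=cv2.INTER_CUBIC))
E
```

```text
(no output)
```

View pics/topc.png

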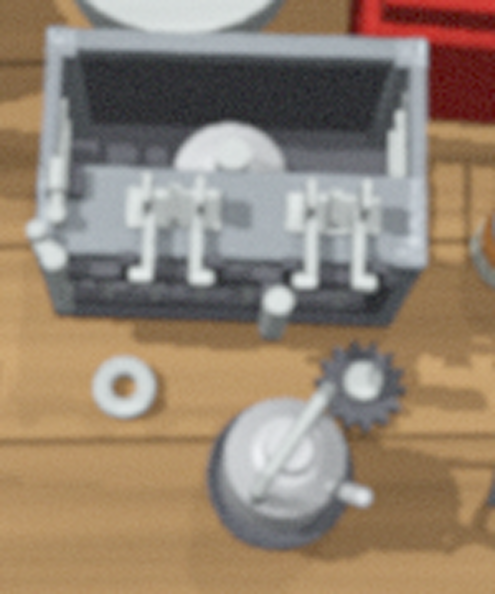

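View pics/sidec.png

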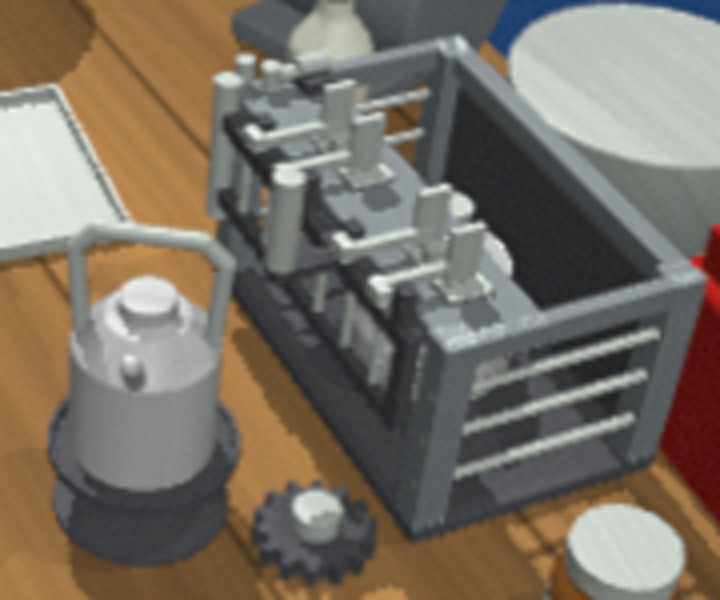

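The enlarged views show the handle bar, the four tab tops, the peg top, the hinge post and the cage corners clearly. I'll intersect these pixels with their known heights in both views, and triangulate as a check.

```bash
cat >> h.py <<'E'
def ray(p,uv):
    K=np.array([[p['fx'],0,p['cx']],[0,p['fy'],p['cy']],[0,0,1.]])
    x,y=cv2.undistortPoints(np.array([[uv]],float),K,np.array(p['D'],float))[0,0]
    d=R.from_euler('xyz',p['orientation'],degrees=True).apply([x,-y,-1]); return np.array(p['position']),d/np.linalg.norm(d)
def onz(p,uv,z):
    o,d=ray(p,uv); return o+d*(z-o[2])/d[2]
def tri(p,a,q,b):
    A=np.zeros((3,3));c=np.zeros(3)
    for o,d in (ray(p,a),ray(q,b)):
        M=np.eye(3)-np.outer(d,d);A+=M;c+=M@o
    return np.linalg.solve(A,c)
E
python3 - <<'E'
from h import *
t=snap('top');s=snap('side')
T=lambda u,v:(270+(u+.5)/3.3-.5,55+(v+.5)/3.3-.5); S=lambda u,v:(300+(u+.5)/4-.5,130+(v+.5)/4-.5)
pts=dict(hmid=((293,443),(148,236),.198),
hA=((331,390),(228,258),.194),hB=((258,495),(78,236),.194),
c1a=((147,183),(340,88),.19),c1b=((200,183),(368,120),.19),c2a=((311,190),(434,192),.19),c2b=((367,190),(467,230),.19),
peg=((279,297),(289,173),.205),hinge=((50,255),(227,80),.16),
cornFR=((424,258),(452,345),.15),cornBR=((424,42),(695,280),.15),cornBL=((50,32),(452,45),.15),
gear=((363,380),(316,500),.028),cap=((290,447),(150,290),.158))
for k,(a,b,z) in pts.items():
    print(k,np.round(onz(t,T(*a),z),3)[:2],np.round(onz(s,S(*b),z),3)[:2],np.round(tri(t,T(*a),s,S(*b)),3))
for n,p in(('t',t),('s',s)):
    m=env.trace(p,'tray_in')[0]['mask'].astype(np.uint8); c,_=cv2.findContours(m,0,2)
    c=max(c,key=cv2.contourArea); r=cv2.minAreaRect(np.array([onz(p,q,.010)[:2]*1000 for q in c[:,0]],np.float32)); print('tray',n,r)
    for w in ('gate_peg','catch1_mid','can_handle'):
        for d in env.trace(p,w)[:3]:
            v,u=np.nonzero(d['mask']); print(n,w,round(d['score'],2),len(u),u.min(),u.max(),v.min(),v.max())
E
```

```text
hmid [ 0.517 -0.046] [ 0.521 -0.048] [ 0.519 -0.047  0.197]
hA [ 0.552 -0.072] [ 0.553 -0.077] [ 0.554 -0.073  0.19 ]
hB [ 0.485 -0.024] [ 0.49  -0.029] [ 0.489 -0.025  0.191]
c1a [0.695 0.044] [0.692 0.041] [0.696 0.045 0.187]
c1b [0.695 0.009] [0.69  0.006] [0.694 0.01  0.187]
c2a [ 0.689 -0.064] [ 0.687 -0.068] [ 0.69  -0.064  0.187]
c2b [ 0.688 -0.101] [ 0.684 -0.103] [ 0.688 -0.101  0.188]
peg [ 0.611 -0.039] [ 0.611 -0.038] [ 0.61  -0.039  0.206]
hinge [0.657 0.111] [0.658 0.114] [0.656 0.111 0.162]
cornFR [ 0.655 -0.145] [ 0.656 -0.142] [ 0.654 -0.144  0.152]
cornBR [ 0.815 -0.153] [ 0.812 -0.152] [ 0.814 -0.152  0.15 ]
cornBL [0.827 0.113] [0.821 0.105] [0.829 0.114 0.143]
gear [ 0.599 -0.118] [ 0.603 -0.114] [ 0.599 -0.118  0.033]
cap [ 0.522 -0.048] [ 0.526 -0.046] [ 0.523 -0.048  0.16 ]
tray t ((550.5144653320312, 277.1724853515625), (184.3911590576172, 178.8939666748047), 82.46513366699219)
t gate_peg 0.69 1142 279 388 122 157
t catch1_mid 0.81 10174 279 399 63 157
t can_handle 0.82 2369 380 441 263 317
t can_handle 0.65 1234 338 381 171 214
t can_handle 0.56 2279 222 292 249 307
tray s ((551.3059692382812, 272.8008117675781), (195.70460510253906, 183.0457000732422), 82.61157989501953)
s gate_peg 0.84 1612 352 404 144 237
s catch1_mid 0.72 10627 352 476 139 265
s catch1_mid 0.47 2577 257 330 151 200
s can_handle 0.97 3133 199 254 150 235
s can_handle 0.94 1959 317 357 186 252
s can_handle 0.81 4698 226 289 248 348
```

The two views agree to 2–4 mm, and the known sizes check out: the catches are 110 mm apart, the peg is 156 mm from the hinge, and the cage yaw is about -3°. Next I'll pick up the can.

```bash
cat >> h.py <<'E'
def J(pos,y):
    o=[]
    for k in (y,y-180 if y>0 else y+180):
        q=env.inverse_kinematics(pos,[180,0,k])
        if q is not None: o.append((np.abs(np.array(q)-env.read_state()['joint_positions'])[5],k))
    return [180,0,min(o)[1]]
def st(m=''):
    s=env.read_state(); print(m,round(s['clock'],2),np.round(s['position'],4),'open',round(s['opening'],3),'ff',round(s['finger_force'],1),'F',np.round(s['force'],1))
E
python3 - <<'E'
from h import *
H=[.520,-.048]
o=J(H+[.26],-36.5);print(o)
env.gripper_to(.6,40)
env.goto(H+[.26],o);st()
w=snap('wrist','w0.png')
o2=onz
for d in env.trace(w,'can_handle')[:2]:
    v,u=np.nonzero(d['mask']);print(d['score'],u.min(),u.max(),v.min(),v.max())
c=[cv2.projectPoints(np.array([[0,0,0.]]),np.zeros(3),np.zeros(3),np.eye(3),None)]
K=np.array([[w['fx'],0,w['cx']],[0,w['fy'],w['cy']],[0,0,1.]])
def proj(X):
    x=R.from_euler('xyz',w['orientation'],degrees=True).inv().apply(np.array(X)-w['position'])*[1,-1,-1]
    return cv2.projectPoints(x.reshape(1,1,3),np.zeros(3),np.zeros(3),K,np.array(w['D'],float))[0].ravel()
a=np.radians(-36.5);y=np.array([np.cos(a),np.sin(a),0])
im=w['image'].copy()
for k in(-.028,0,.028):
    p=proj(np.array(H+[.198])+k*y); cv2.circle(im,tuple(int(i) for i in p),3,(0,0,255),-1)
cv2.imwrite('pics/w0.png',im)
E
```

```text
[180, 0, -36.5]
 5.2 [ 0.5202 -0.0473  0.2599] open 0.603 ff 0.0 F [ 0.8 -0.8  0.2]
0.88 278 379 149 255
0.8 252 314 296 322
```

View pics/w0.png

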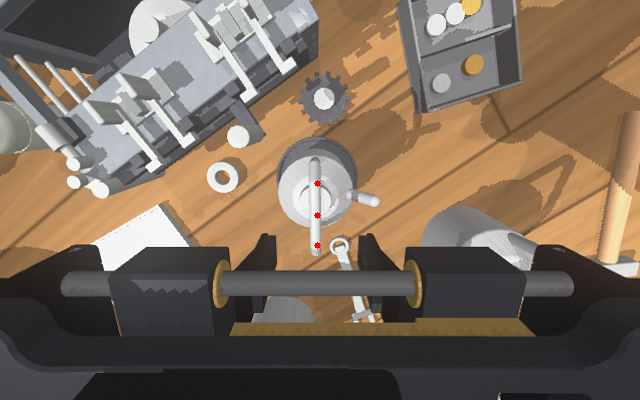

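The red projected bar lies on the real handle at (316,205), aligned to within about 2 mm. The midpoint needs a few mm of shift towards the gear. I'll grasp, lift, carry and place.

```bash
python3 - <<'E'
from h import *
H=[.5225,-.0505]; o=[180,0,-36.5]
env.move_straight(H+[.24],rate=.2)
print(env.move_straight(H+[.179],rate=.12,force_limit=15));st()
env.gripper_to(0,40);st('grip')
env.move_straight(H+[.255],rate=.12);st('lift')
snap('side','s1.png')
T=[.552,.284]
env.goto(T+[.235],o);st('over tray')
env.move_straight(T+[.150],rate=.15)
print(env.move_straight(T+[.128],rate=.03,force_limit=3));st('down')
E
```

```text
False
 6.21 [ 0.5233 -0.0505  0.18  ] open 0.601 ff 0.0 F [-0.3  0.3  1.1]
grip 7.02 [ 0.5229 -0.0503  0.1792] open 0.1 ff 39.9 F [ 0.3  0.6 -0.2]
lift 7.8 [ 0.5215 -0.0505  0.2537] open 0.098 ff 39.9 F [ 0.5 -0.4 -3.6]
over tray 9.12 [0.5521 0.2828 0.2351] open 0.103 ff 40.0 F [-0.5  0.5 -4. ]
True
down 10.42 [0.5523 0.2845 0.1327] open 0.097 ff 40.0 F [0.7 1.2 2.9]
```

Contact came at the expected height (0.1327 against 0.133). I'll release and check upright.

```bash
python3 - <<'E'
from h import *
env.gripper_to(.35);env.dwell(.2)
env.move_straight([.552,.284,.235],rate=.2);st()
C=[.694,.026]
o=J(C+[.24],177);print(o)
env.gripper_to(1.0,25)
env.goto(C+[.24],o);st()
s=snap('side');cv2.imwrite('pics/s2.png',s['image'][80:380,200:600]);t=snap('top')
im=np.hstack([cv2.resize(s['image'][100:280,230:480],(500,360)),cv2.resize(t['image'][100:280,170:310],(280,360))]);cv2.imwrite('pics/s2.png',im)
E
```

```text
11.98 [0.5512 0.2837 0.2338] open 0.352 ff 0.0 F [-0.4  0.7 -1.6]
[180, 0, -3]
 14.26 [0.6938 0.0267 0.2399] open 1.001 ff 0.0 F [-0.3  0.5  0.4]
```

View pics/s2.png

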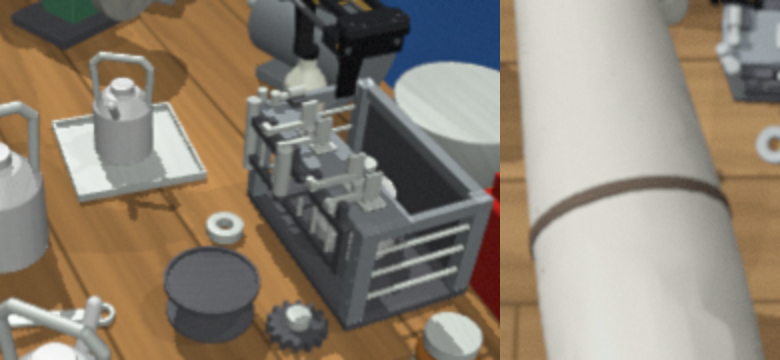

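The can stands upright inside the tray at (123,125), and the bearing, gear and stand are untouched. Now the catches, in order.

```bash
python3 - <<'E'
from h import *
for C in ([.694,.026],[.688,-.084]):
    env.move_straight(C+[.24],[180,0,-3],rate=.2)
    b=env.move_straight(C+[.163],rate=.1,force_limit=8);st('down %s'%b)
    if b: env.move_straight(C+[.24]);break
    env.gripper_to(0,25);env.dwell(.3);st('squeezed, want ~.276')
    env.gripper_to(.75);env.move_straight(C+[.24],rate=.2);st()
s=snap('side');w=snap('wrist')
cv2.imwrite('pics/s3.png',np.hstack([cv2.resize(s['image'][130:260,320:480],(400,325)),cv2.resize(w['image'],(400,325))]))
E
```

```text
down False 15.53 [0.6946 0.026  0.1639] open 1.001 ff 0.0 F [-0.1 -0.4 -0.4]
squeezed, want ~.276 16.88 [0.6941 0.0273 0.1631] open 0.265 ff 25.0 F [-1.2  5.8  0.9]
 18.38 [0.6939 0.0262 0.2405] open 0.747 ff 0.0 F [-0.7 -0.2 -0.8]
down False 19.99 [ 0.6886 -0.0839  0.1639] open 0.751 ff 0.0 F [0.1 0.1 0.2]
squeezed, want ~.276 21.07 [ 0.6883 -0.0825  0.1635] open 0.27 ff 25.0 F [-1.6  5.2  3.2]
 22.57 [ 0.6879 -0.0838  0.2404] open 0.75 ff 0.0 F [ 0.   0.5 -0.8]
```

View pics/s3.png

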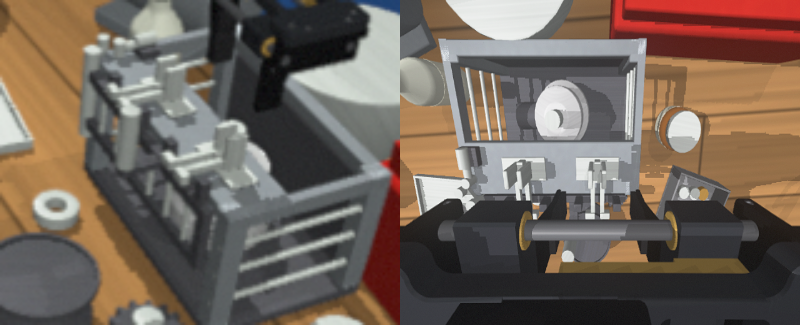

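Both catches read 23–24 mm over their outer faces, so they are fully in, and both pictures show the tabs together. Now the gate.

```bash
python3 - <<'E'
from h import *
P=np.array([.611,-.0385]);Hh=np.array([.657,.111]);z=.169
o=J([*P,.25],30);print(o)
env.gripper_to(.5)
env.goto([*P,.25],o)
b=env.move_straight([*P,z],rate=.12,force_limit=8);st('down %s'%b)
if b: env.move_straight([*P,.25]);raise SystemExit
env.gripper_to(0,40);st('grip, want ~.207')
r=P-Hh
for a in np.linspace(0,1.43,10)[1:]:
    c,s=np.cos(a),np.sin(a)
    q=Hh+[c*r[0]+s*r[1],-s*r[0]+c*r[1]]
    env.move_straight([*q,z],rate=.08); st('%.2f'%a)
    if np.linalg.norm(env.read_state()['force'])>40: print('stop');break
s=snap('side');t=snap('top')
cv2.imwrite('pics/s4.png',np.hstack([cv2.resize(s['image'][100:300,220:480],(455,350)),cv2.resize(t['image'][50:250,170:370],(345,350))]))
E
```

```text
[180, 0, 30]
down False 24.73 [ 0.6118 -0.0387  0.1695] open 0.504 ff 0.0 F [-0.6 -0.3  0.4]
grip, want ~.207 25.32 [ 0.611  -0.0383  0.1694] open 0.197 ff 40.0 F [-1.3  1.9  2.3]
0.16 25.77 [ 0.5882 -0.0293  0.1694] open 0.196 ff 40.0 F [1.6 0.7 2.1]
0.32 26.23 [ 0.5671 -0.0168  0.1694] open 0.201 ff 40.0 F [ 3.2 -2.6  1. ]
0.48 26.69 [ 0.5475 -0.0006  0.1693] open 0.194 ff 40.0 F [ 1.3 -1.4  4.9]
0.64 27.15 [0.5311 0.0183 0.1692] open 0.197 ff 40.0 F [0.3 0.8 5.4]
0.79 27.61 [0.5182 0.0393 0.1692] open 0.192 ff 40.0 F [-0.6  0.4  5.4]
0.95 28.07 [0.5089 0.0618 0.1693] open 0.194 ff 40.0 F [ 0.2 -0.1  6.1]
1.11 28.52 [0.5031 0.0859 0.1692] open 0.196 ff 40.0 F [ 0.8 -1.5  5.6]
1.27 28.98 [0.5012 0.1105 0.1692] open 0.194 ff 40.0 F [ 1.6 -1.2  4.7]
1.43 29.44 [0.5033 0.1352 0.1693] open 0.196 ff 40.0 F [ 2.1 -2.1  5.5]
```

View pics/s4.png

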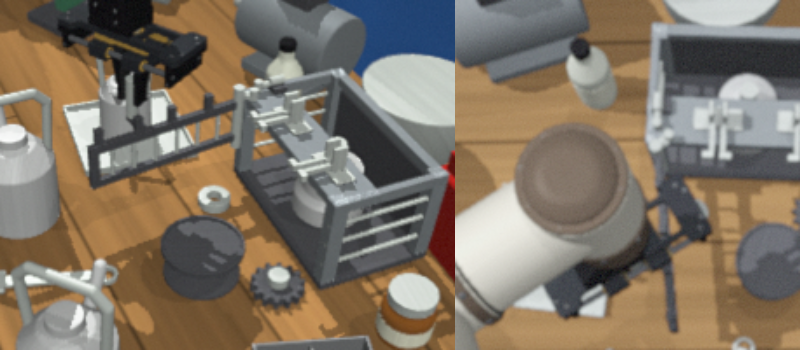

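The side view shows the gate standing about square to the cage, from (240,110) to (92,165), with the peg held. The can is clear in the tray and the bearing and gear have not moved. The measured peg position gives 1.43 rad, so I'm handing in while still holding it.

```bash
python3 -c "
from h import *
env.dwell(.3);st();print(env.close_job())"
```

```text
29.84 [0.5033 0.1348 0.1693] open 0.19 ff 40.0 F [ 1.4 -1.7  5.1]
the job is handed in; nothing more can be done
None
```

The job is handed in at 29.8 s: the can stands upright in the drip tray, both catches were squeezed fully in (hinge side first), and the gate is held open by its peg at about 1.43 rad. The bearing ring and gear wheel stayed where they were; no verdict came back.

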